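Kickstand down, hold the pipette stand upright

ROBOT

A 6-joint arm with a two-finger parallel gripper is mounted at the origin on the work surface. World frame = base frame: x ahead of the robot, y to its left, z up, the work surface at z = 0. Lengths are in m, angles in degrees, forces in N, time in s.
With the tool pointing down it reaches from about 0.3 to 0.75 m from the base axis. Payload 8.5 kg.
Tool frame: the origin (TCP) lies midway between the tips of the shut fingers; the grasp point (between the pads) lies hold_point_z behind it (hold_point_z is the distance from the TCP to the grasp point, in m); z points along the fingers, y is the line along which they close (so a half turn about z gives the same grasp; the last joint's range is limited). The gripper opens to 88 mm and grips with 3 to 60 N. Pads are 18 mm wide; open, the fingers measure 123 mm over their backs; the gripper's body (75 mm by 187 mm) begins 45 mm behind the grasp point.
Start: joints at [55.044, 21.807, 74.336, -0, 83.858, -12.336], TCP at [0.212, 0.508, 0.239] pointing down, gripper open.
Joint ranges: [-178.18, 178.18], [-50.72, 133.34], [12.68, 142.11], [-81.47, 261.47], [9.98, 163.14], [-165.26, 165.26]. Speed limits (degrees/s): [136.94, 136.94, 180, 180, 180, 180].

INTERFACE

Orientations are given as [roll, pitch, yaw] about the fixed x, y, z axes, in that order (R = Rz(yaw) Ry(pitch) Rx(roll)).
In Python, from workcell import get_obs, snapshot, close_job, hold_point_z gives the robot as it stands.
- The arm moves only by the tool arm_command, never from a script. Its argument "commands" is a list of rows, each an object with "fingers": the opening, from -1 (shut) to 1 (fully open), so that 0 is half open; "translation": the shift along the world's x, y, z in mm, a list of three; "yaw": the turn about the world's z in degrees. A call has 1 to 12 rows; each row is the pose to reach, as a shift and turn from the pose commanded when the call began; what a row does not reach only later rows make up. A row lasts 1/8 s, in which the tool goes at most 62.5 mm and 10.7 degrees, less where a joint would pass 70% of its speed; a pose out of reach is approached as far as the arm can. A call with a gripper value outside its range is refused whole. The fingers move at their own pace and stop on an object; "newtons" is the grip in N (left out, the last holds). Time passes only in rows, so rows that repeat a pose let the fingers close. It gives the time, the measured TCP pose, the force, the opening and the grip force at its end, in the units of the state.
- get_obs(): the state, without advancing time (a new reading comes with each control period).
- snapshot(name): name is "scene" or "top"; returns a dict with "frame" (384x512x3 uint8, red, green, blue), "fx", "fy", "cx", "cy" (pixels), "k1" (the pictures are not rectified: a ray, as slopes to the right and down, at radius r is drawn at 1 + k1 r^2 times it, then the intrinsics apply), "T" (4x4, takes a point from camera to world coordinates). Camera axes: x right, y down, z forward; pixel columns grow to the right and rows downward; lengths in m; the calibration is good to about 2 mm. A picture is of the moment at which its call begins. There is no depth.
- close_job(): hands the job in; it is judged then, once.
The state is a dict: "time": time; "joints": joint angles; "qd": joint speeds; "joint_torque": joint torques, N m; "eef_pos": TCP position; "ee_rot": TCP orientation; "wrist_force": force on the tool from outside, world axes, zero at the start; "wrist_torque": the same for the moment, N m; "gripper_width": opening from 0.0 (shut) to 1.0 (fully open); "grip_force": force on a finger pad.
Only numpy, scipy, OpenCV 4.12 (cv2) and the standard library are available. Lean on these libraries where they do the work, as an engineer would, in place of code of your own. Each camera call takes 0.05 s, during which the arm holds its last target. There are 200 camera calls.

TASK

The bench pipette stand is folded back. Flip its kickstand from the stowed position over centre until it snaps fully down, then grip the frame by its top bar, swing the frame upright so that the kickstand's foot stands on the base plate, and keep holding it there: the hinge spring would tip it back, so finish while still holding the frame upright. Leave the other things on the bench where they are.

Things in the scene. Friction and masses are not known exactly. Their poses are not given: they have to be found in the camera images.
- stand: Fixed base of the stand: grey steel plate 230 x 210 x 10 mm flat on the bench, with a hub (22 mm barrel) across its middle and an ear on its +y edge where the kickstand's foot lands behind a 9 mm lip. Origin on the bench below the hub; x points to the side the frame folds back to (roughly away from the robot), y along the hub towards the kickstand's side, z up.
- hub_axis (a point): Centre of the hub: the axis the frame swings about, along the stand's y, 25 mm above the bench. Axes as the stand's.
- rack_frame (a joint): Lean of the frame about the hub, rad: 0 = upright, positive = leaning back to the stand's +x. Starts at 0.6, on its back stop. Spring and weight always pull it back, about 1 N m (5 N at the top bar) at upright; nothing in the hub holds it. With the kickstand down its foot meets the plate at 0 and stops it; pulling over 10 N harder than the spring can fold the kickstand.
- top_bar (a point): Middle of the frame's round top bar, 200 mm from the hub axis. The frame is two aluminium posts 12 mm square, 170 mm apart, joined by this bar along the stand's y; its middle 50 mm is a rubber sleeve 16 mm in diameter, free all round. Two white pipettes hang behind the frame 55 mm to either side, tops level with the bar. Axes turn with the frame: z along the posts, y along the bar.
- kick_pivot (a point): Pivot of the kickstand: on the outer face of the +y post, 75 mm from the hub axis along the post, 107 mm from the frame's middle along y. Axes turn with the frame.
- kickstand (a joint): Kickstand angle about its pivot (axis along the stand's y), rad: 0 = stowed, pointing up along the post; grows as the foot swings over to the stand's -x side (towards the robot) and down; 2.55 = fully down at its stop. An over-centre spring pushes it to the nearer end: about 0.26 N m (2.6 N at the foot) at the ends, nothing at the middle, 1.27; past that it snaps down by itself.
- kick_foot (a point): Middle of the grip part of the kickstand's foot: a rubber bar 14 mm in diameter along the stand's y, sticking outwards from the end of the flat leg, 100 mm from the pivot. The point is 132 mm from the frame's middle along y; free bar runs 22 mm inwards (to the leg) and 18 mm outwards of it. Kickstand down and frame upright, it is 17 mm above the bench, on the base plate.
- tip_box: Bystander, to be left alone: grey pipette-tip box 120 x 85 x 55 mm, open on top; about 80 mm to the stand's +x and 200 mm to its -y. Origin: centre of its underside.
- reagent: Bystander, to be left alone: amber bottle 60 mm in diameter, 130 mm tall; about 190 mm to the stand's +x and 170 mm to its -y. Origin: centre of its underside.
- beaker: Bystander, to be left alone: glass beaker 72 mm in diameter, 90 mm tall; about 50 mm to the stand's +x and 280 mm to its +y. Origin: centre of its underside.
- stain_jar: Bystander, to be left alone: glass jar 56 mm in diameter, 70 mm tall; about 150 mm to the stand's +x and 220 mm to its +y. Origin: centre of its underside.
- slide_box: Bystander, to be left alone: black slide box 80 x 100 x 32 mm; about 60 mm to the stand's -x and 185 mm to its -y. Origin: centre of its underside.
- marker: Bystander, to be left alone: white marker pen 130 mm long, lying; about 60 mm to the stand's -x and 215 mm to its +y. Origin: centre of its underside.
- tube_rack: Bystander, to be left alone: white tube rack 70 x 210 mm, 97 mm tall with its tubes; about 250 mm to the stand's +x. Origin: centre of its underside.

How it is judged (in metres and radians):
On the way, in this order (a step that is already met when the one before it is completed fails the run):
1. the kickstand is flipped fully down while the frame is still folded back (value of joint kickstand above 2.4 rad and value of joint rack_frame above 0.35 rad), for 0.2 s.
2. the frame is swung upright and held by the fingers, kickstand down (value of joint rack_frame between -0.07 and 0.07 rad and value of joint kickstand above 2.4 rad and contact force between the fingers and rack_frame above 1 N), for 0.3 s.
At the end, for the whole second after the job is handed in: The kickstand is down (over 2.4 rad), the frame is upright within 0.07 rad (4 degrees) and still, the kickstand's foot is on the base plate (within 6 mm), and the fingers are still holding the frame (over 1 N) (all of step 2 and height (world z) of kick_foot below 0.023 m and velocity of joint rack_frame between -0.1 and 0.1 rad/s); the arm keeps its last pose, push and grip.
It fails at once if another thing on the bench was pushed by over 40 mm or knocked over (distance of any of tip_box, reagent, beaker, stain_jar, slide_box, marker, tube_rack from where it was at the start of the episode above 0.04 m or angle between any of tip_box, reagent, beaker, stain_jar, slide_box, tube_rack's own z axis and vertical above 0.5 rad).
It also fails if it takes over 48 s, if anything falls off the work surface, if the arm or the gripper's body presses on something with over 40 N, if the wrist force passes 120 N, or if a joint passes its speed limit or range.

## Working session

There is one attempt and no reset: what is moved stays moved. The work goes in short steps, Python scripts to look and compute and a tool call to move; the robot and the scene stay as the last step left them, time stands still between calls to the robot, and variables do not carry over. Pictures are saved under pics/ and viewed, at most 10 in all, crops included, and the job is handed in when it is done.

Besides the shell and the picture viewer there is one more tool, called after ">>>" in YAML: its name, and indented under it one key for each argument. arm_command: Moves the arm, as the interface text tells. Its arguments: {"type":"object","properties":{"commands":{"type":"array"},"newtons":{"type":"number"}},"required":["commands"]}

```bash
mkdir -p pics
cat > h.py <<'E'
import numpy as np,cv2
from workcell import *
def proj(s,P):
    P=np.atleast_2d(P);T=np.linalg.inv(s["T"]);c=P@T[:3,:3].T+T[:3,3]
    x=c[:,:2]/c[:,2:];x=x*(1+s["k1"]*(x**2).sum(1,keepdims=True))
    return x*[s["fx"],s["fy"]]+[s["cx"],s["cy"]]
def ray(s,u,v):
    d=np.array([(u-s["cx"])/s["fx"],(v-s["cy"])/s["fy"]]);x=d.copy()
    for _ in range(20): x=d/(1+s["k1"]*(x@x))
    return s["T"][:3,3],s["T"][:3,:3]@np.r_[x,1]
def atz(s,u,v,z):
    o,d=ray(s,u,v);return o+d*(z-o[2])/d[2]
E
python3 - <<'E'
from h import *
for n in("scene","top"):
    s=snapshot(n);cv2.imwrite(f"pics/{n}0.png",cv2.resize(s["frame"][...,::-1],(800,600),interpolation=cv2.INTER_CUBIC))
    print(n,s["fx"],s["k1"],s["T"].round(3).tolist())
o=get_obs();print(o["eef_pos"],o["ee_rot"],hold_point_z)
E
```

```text
scene 375.72235368591066 -0.1130298112178051 [[-0.714, 0.478, -0.511, 1.03], [0.7, 0.505, -0.505, 0.455], [0.017, -0.718, -0.695, 0.747], [0.0, 0.0, 0.0, 1.0]]
top 490.3080830270824 0.02711468582835663 [[0.004, -0.981, 0.193, 0.37], [-1.0, -0.003, 0.009, 0.041], [-0.008, -0.193, -0.981, 1.255], [0.0, 0.0, 0.0, 1.0]]
[0.21140522 0.50747285 0.23821898] [-1.79927138e+02 -1.60301992e-02  1.57378193e+02] 0.0187
```

View pics/scene0.png

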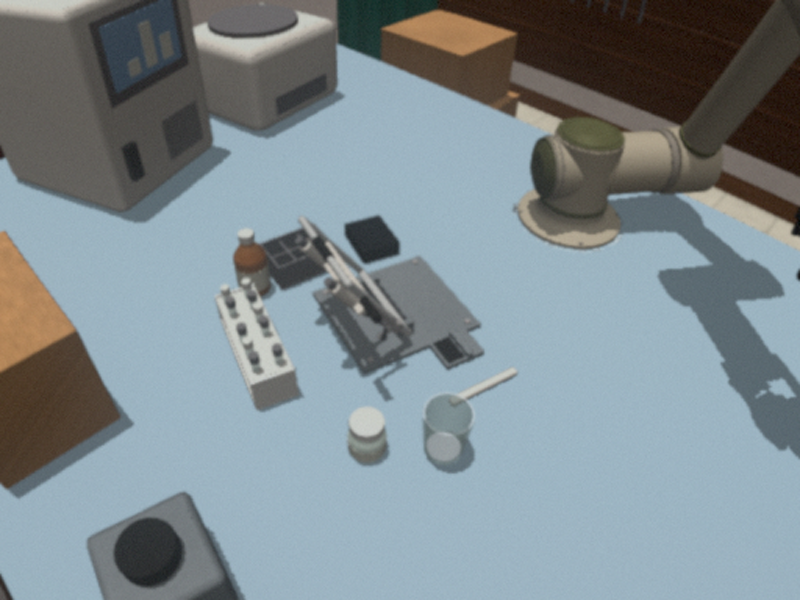

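View pics/top0.png

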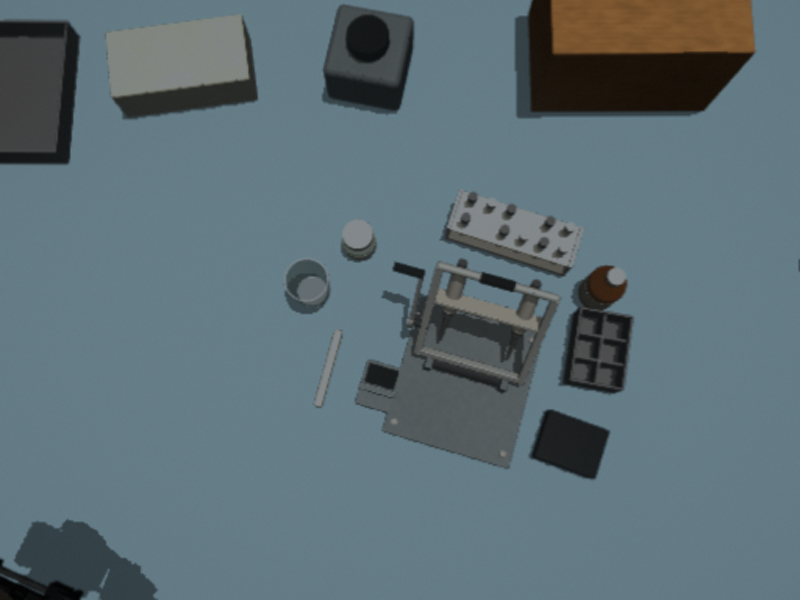

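The top view (800×600) shows the frame leaning away from the robot, with the top-bar sleeve at about (498,282), the kick foot at (409,270) and the plate's near corners at (384,432) and (509,466). I'll enlarge it to fit the pose.

Run:
```python
from h import *
s=snapshot("top");f=s["frame"][160:305,220:365,::-1]
f=cv2.convertScaleAbs(f,alpha=1.6);cv2.imwrite("pics/crop1.png",cv2.resize(f,(580,580),interpolation=cv2.INTER_CUBIC))
```

```text
(no output)
```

View pics/crop1.png

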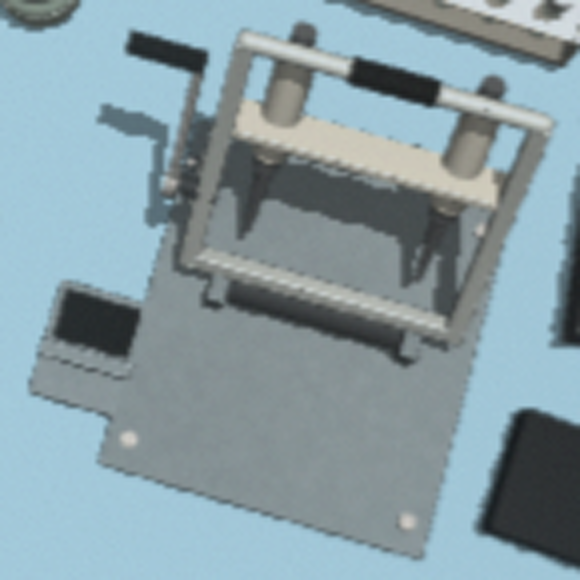

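The crop shows the foot bar from (128,43) to (207,62), the sleeve middle at (395,82) and the near plate corners at (99,462) and (424,557).

```bash
cat > fit.py <<'E'
from h import *
from scipy.optimize import least_squares
def fr(p,d,y,th,off=0): # frame point at distance d along post
    x=d*np.sin(th)+off*np.cos(th);z=.025+d*np.cos(th)-off*np.sin(th);c,n=np.cos(p[2]),np.sin(p[2])
    return np.array([p[0]+c*x-n*y,p[1]+n*x+c*y,z])
E
python3 - <<'E'
from fit import *
s=snapshot("top")
px=np.array([(163,51),(395,82),(128,43),(99,462),(424,557)])/4.+[220,160]-.375
def mod(p,th=.6):
    c,n=np.cos(p[2]),np.sin(p[2])
    pl=lambda x,y:np.array([p[0]+c*x-n*y,p[1]+n*x+c*y,.01])
    return np.array([fr(p,.175,.132,th),fr(p,.2,0,th),fr(p,.175,.150,th),pl(-.115-p[3],.105),pl(-.115-p[3],-.105)])
r=least_squares(lambda p:(proj(s,mod(p))-px).ravel(),[.6,0,-.2,0])
p=r.x;print(p,np.degrees(p[2]));print(r.fun.reshape(-1,2).round(1))
np.save("p.npy",p)
for n,a in(("foot",(.175,.132,.6)),("bar",(.2,0,.6)),("pivot",(.075,.107,.6)),("bar upright",(.2,0,0)),("hub",(0,0,0))):print(n,fr(p,*a).round(4))
s=snapshot("scene");print((proj(s,mod(p))*1.5625).round())
E
```

```text
[ 0.5012808  -0.06180812 -0.28026184  0.01318162] -16.057820442130524
[[-0.8 -0.1]
 [ 0.1  0.2]
 [ 0.4 -0.2]
 [ 0.1 -0.2]
 [ 0.2  0.3]]
foot [0.6328 0.0377 0.1694]
bar [ 0.6098 -0.093   0.1901]
pivot [0.5716 0.0293 0.0869]
bar upright [ 0.5013 -0.0618  0.225 ]
hub [ 0.5013 -0.0618  0.025 ]
[[371. 310.]
 [323. 248.]
 [377. 319.]
 [479. 323.]
 [418. 254.]]
```

>>> arm_command:
  commands:
    - {"fingers":-1,"translation":[40,-40,20],"yaw":-8}
    - {"fingers":-1,"translation":[80,-80,40],"yaw":-16}
    - {"fingers":-1,"translation":[120,-122,40],"yaw":-24}
    - {"fingers":-1,"translation":[160,-163,40],"yaw":-32}
    - {"fingers":-1,"translation":[200,-204,40],"yaw":-40}
    - {"fingers":-1,"translation":[240,-245,40],"yaw":-48}
    - {"fingers":-1,"translation":[280,-286,40],"yaw":-56}
    - {"fingers":-1,"translation":[320,-326,40],"yaw":-64}
    - {"fingers":-1,"translation":[360,-367,40],"yaw":-72}
    - {"fingers":-1,"translation":[400,-408,40],"yaw":-80}
    - {"fingers":-1,"translation":[440,-449,40],"yaw":-83.5}
    - {"fingers":-1,"translation":[467,-477,40],"yaw":-83.5}
  newtons: 20

```text
time: 1.75
eef_pos: [0.6798, 0.0285, 0.278]
ee_rot: [-180.0, 0.0, 73.8]
wrist_force: [-0.4, 0.1, 0.2]
gripper_width: 0.005
grip_force: 0.0
```

>>> arm_command:
  commands:
    - {"fingers":-1,"translation":[0,2,-40],"yaw":0}
    - {"fingers":-1,"translation":[0,2,-80],"yaw":0}
    - {"fingers":-1,"translation":[0,2,-110],"yaw":0}
    - {"fingers":-1,"translation":[0,2,-128],"yaw":0}
    - {"fingers":-1,"translation":[0,2,-128],"yaw":0}

```text
time: 2.38
eef_pos: [0.678, 0.0327, 0.1492]
ee_rot: [-179.8, 0.0, 73.9]
wrist_force: [0.0, -0.3, -0.4]
gripper_width: 0.004
grip_force: 0.0
```

Run:
```python
from h import *
o=get_obs();print(o["eef_pos"],o["wrist_force"])
s=snapshot("top");a=s["frame"][140:260,220:380,::-1]
b=snapshot("scene")["frame"][110:260,160:360,::-1]
i=np.hstack([cv2.resize(a,(400,300),interpolation=2),cv2.resize(b,(400,300),interpolation=2)])
cv2.imwrite("pics/c2.png",cv2.convertScaleAbs(i,alpha=1.5))
```

```text
[0.67795421 0.03271355 0.14924525] [ 0.00717784 -0.25405855 -0.42342819]
```

View pics/c2.png

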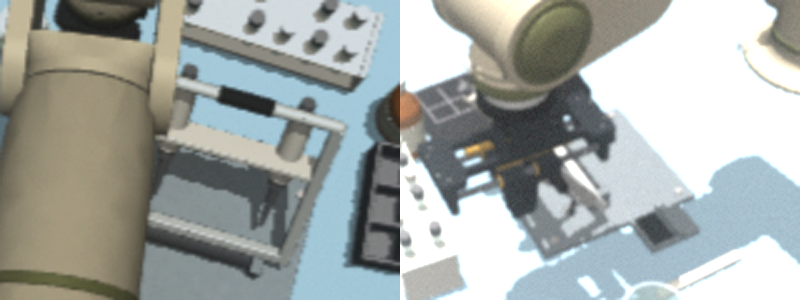

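The tool is behind the foot with no contact. Next I sweep along the stand's −x.

>>> arm_command:
  commands:
    - {"fingers":-1,"translation":[-15,4,0],"yaw":0}
    - {"fingers":-1,"translation":[-30,9,0],"yaw":0}
    - {"fingers":-1,"translation":[-45,13,0],"yaw":0}
    - {"fingers":-1,"translation":[-60,17,0],"yaw":0}
    - {"fingers":-1,"translation":[-72,21,0],"yaw":0}
    - {"fingers":-1,"translation":[-84,24,0],"yaw":0}

```text
time: 3.22
eef_pos: [0.5943, 0.0569, 0.1514]
ee_rot: [179.9, -0.0, 73.9]
wrist_force: [3.0, 0.0, 1.3]
gripper_width: 0.001
grip_force: 1.0
```

>>> arm_command:
  commands:
    - {"fingers":-1,"translation":[-14,4,0],"yaw":0}
    - {"fingers":-1,"translation":[-28,8,0],"yaw":0}
    - {"fingers":-1,"translation":[-42,12,0],"yaw":0}
    - {"fingers":-1,"translation":[-56,16,0],"yaw":0}
    - {"fingers":-1,"translation":[-70,20,0],"yaw":0}
    - {"fingers":-1,"translation":[-82,24,0],"yaw":0}
    - {"fingers":-1,"translation":[-84,24,0],"yaw":0}

```text
time: 4.1
eef_pos: [0.5098, 0.081, 0.1509]
ee_rot: [-180.0, 0.0, 73.9]
wrist_force: [-0.6, -0.2, 0.7]
gripper_width: 0.001
grip_force: 0.0
```

>>> arm_command:
  commands:
    - {"fingers":-1,"translation":[-10,3,50],"yaw":0}
    - {"fingers":0,"translation":[-20,40,110],"yaw":0}
    - {"fingers":0,"translation":[-60,90,110],"yaw":0}
    - {"fingers":0,"translation":[-80,130,110],"yaw":0}
    - {"fingers":0,"translation":[-80,130,110],"yaw":0}

```text
time: 4.72
eef_pos: [0.4292, 0.2128, 0.2612]
ee_rot: [180.0, -0.0, 74.1]
wrist_force: [0.5, 0.5, -0.7]
gripper_width: 0.435
grip_force: 0.0
```

Run:
```python
from h import *
s=snapshot("top");a=s["frame"][160:305,220:380,::-1]
b=snapshot("scene")["frame"][110:260,160:325,::-1]
i=np.hstack([cv2.resize(a,(400,362),interpolation=2),cv2.resize(b,(400,362),interpolation=2)])
cv2.imwrite("pics/c3.png",cv2.convertScaleAbs(i,alpha=1.5))
```

```text
(no output)
```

View pics/c3.png

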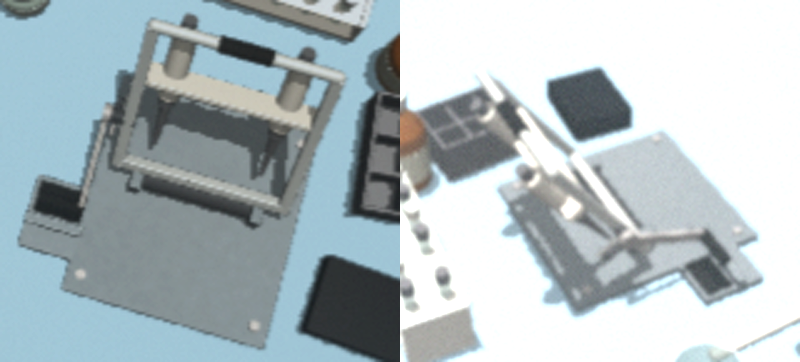

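The kickstand is down: its foot hangs near the ear, and the frame is still folded back. Next I move over the top bar.

>>> arm_command:
  commands:
    - {"fingers":0.3,"translation":[20,-40,10],"yaw":0}
    - {"fingers":0.3,"translation":[45,-85,10],"yaw":0}
    - {"fingers":0.3,"translation":[75,-130,10],"yaw":0}
    - {"fingers":0.3,"translation":[105,-180,10],"yaw":0}
    - {"fingers":0.3,"translation":[135,-230,10],"yaw":0}
    - {"fingers":0.3,"translation":[165,-280,0],"yaw":0}
    - {"fingers":0.3,"translation":[181,-306,0],"yaw":0}
    - {"fingers":0.3,"translation":[181,-306,-30],"yaw":0}
    - {"fingers":0.3,"translation":[181,-306,-60],"yaw":0}
    - {"fingers":0.3,"translation":[181,-306,-80],"yaw":0}
    - {"fingers":0.3,"translation":[181,-306,-91],"yaw":0}
    - {"fingers":0.3,"translation":[181,-306,-91],"yaw":0}

```text
time: 6.32
eef_pos: [0.6114, -0.0962, 0.1692]
ee_rot: [-179.9, 0.0, 73.8]
wrist_force: [0.0, -1.0, -0.6]
gripper_width: 0.647
grip_force: 0.0
```

>>> arm_command:
  commands:
    - {"fingers":-1,"translation":[0,0,0],"yaw":0}
    - {"fingers":-1,"translation":[0,0,0],"yaw":0}
    - {"fingers":-1,"translation":[0,0,0],"yaw":0}
    - {"fingers":-1,"translation":[0,0,0],"yaw":0}
    - {"fingers":-1,"translation":[0,0,0],"yaw":0}
  newtons: 20

```text
time: 6.95
eef_pos: [0.6092, -0.0946, 0.1693]
ee_rot: [-179.6, 0.0, 73.9]
wrist_force: [-12.8, 2.6, 3.3]
gripper_width: 0.166
grip_force: 19.4
```

Gripped. Now I follow the 200 mm arc to about 0.05 rad.

>>> arm_command:
  commands:
    - {"fingers":-1,"translation":[-11,3,7.5],"yaw":0}
    - {"fingers":-1,"translation":[-23,7,14],"yaw":0}
    - {"fingers":-1,"translation":[-35.5,10,20],"yaw":0}
    - {"fingers":-1,"translation":[-48,14,25],"yaw":0}
    - {"fingers":-1,"translation":[-61,17.5,28.5],"yaw":0}
    - {"fingers":-1,"translation":[-72,21,31.5],"yaw":0}
    - {"fingers":-1,"translation":[-83.5,24,33],"yaw":0}
    - {"fingers":-1,"translation":[-93,27,34.5],"yaw":0}
    - {"fingers":-1,"translation":[-99,28.5,35],"yaw":0}
    - {"fingers":-1,"translation":[-99,28.5,35],"yaw":0}
    - {"fingers":-1,"translation":[-99,28.5,35],"yaw":0}
  newtons: 25

```text
time: 8.32
eef_pos: [0.513, -0.0668, 0.2061]
ee_rot: [179.8, -0.0, 73.9]
wrist_force: [6.6, 1.0, -3.3]
gripper_width: 0.168
grip_force: 25.0
```

Run:
```python
from fit import *
p=np.load("p.npy");o=get_obs();e=o["eef_pos"];c,n=np.cos(p[2]),np.sin(p[2]);d=e[:2]-p[:2]
print(e,"stand x,y",c*d[0]+n*d[1],-n*d[0]+c*d[1],"lean",np.arcsin((c*d[0]+n*d[1])/.2),o["wrist_force"])
s=snapshot("top");a=s["frame"][160:305,220:380,::-1]
b=snapshot("scene")["frame"][110:260,160:325,::-1]
i=np.hstack([cv2.resize(a,(400,362),interpolation=2),cv2.resize(b,(400,362),interpolation=2)])
cv2.imwrite("pics/c4.png",cv2.convertScaleAbs(i,alpha=1.5))
```

```text
[ 0.51298469 -0.06675509  0.20612081] stand x,y 0.012615604121241672 -0.0015165688641805646 lean 0.06311992520256651 [ 6.5989421   1.01350748 -3.25469147]
```

View pics/c4.png

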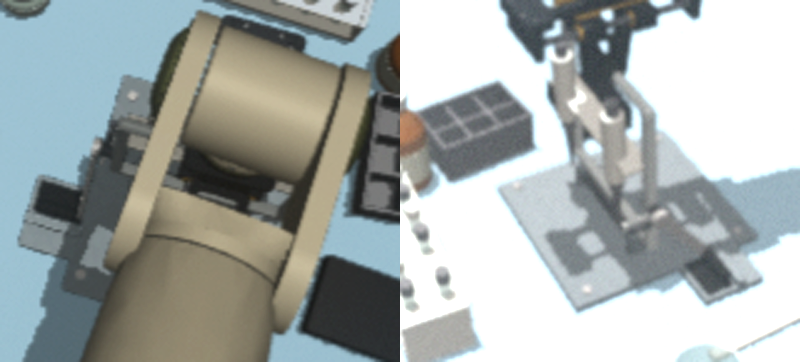

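The frame is held near upright, with about 6 N of spring load and no foot contact yet. I'll creep in, watching the force.

>>> arm_command:
  commands:
    - {"fingers":-1,"translation":[-3,1,0],"yaw":0}
    - {"fingers":-1,"translation":[-6,1.5,0],"yaw":0}
    - {"fingers":-1,"translation":[-6,1.5,0],"yaw":0}
    - {"fingers":-1,"translation":[-6,1.5,0],"yaw":0}

```text
time: 8.93
eef_pos: [0.5075, -0.0652, 0.2064]
ee_rot: [179.7, -0.0, 73.9]
wrist_force: [7.2, 2.2, -1.4]
gripper_width: 0.168
grip_force: 25.0
```

>>> arm_command:
  commands:
    - {"fingers":-1,"translation":[-3,1,0],"yaw":0}
    - {"fingers":-1,"translation":[-3,1,0],"yaw":0}
    - {"fingers":-1,"translation":[-3,1,0],"yaw":0}

```text
time: 9.3
eef_pos: [0.5044, -0.0643, 0.2064]
ee_rot: [179.7, -0.0, 73.9]
wrist_force: [6.9, 2.0, -2.4]
gripper_width: 0.165
grip_force: 25.0
```

>>> arm_command:
  commands:
    - {"fingers":-1,"translation":[-2,0.5,0],"yaw":0}
    - {"fingers":-1,"translation":[-2,0.5,0],"yaw":0}
    - {"fingers":-1,"translation":[-2,0.5,0],"yaw":0}

```text
time: 9.68
eef_pos: [0.5024, -0.0637, 0.2063]
ee_rot: [179.7, -0.0, 73.9]
wrist_force: [7.3, 1.3, -1.4]
gripper_width: 0.168
grip_force: 25.0
```

>>> arm_command:
  commands:
    - {"fingers":-1,"translation":[-1,0.5,0],"yaw":0}
    - {"fingers":-1,"translation":[-1,0.5,0],"yaw":0}
    - {"fingers":-1,"translation":[-1,0.5,0],"yaw":0}

```text
time: 10.05
eef_pos: [0.5014, -0.0634, 0.2063]
ee_rot: [179.7, -0.0, 73.9]
wrist_force: [7.2, 0.2, -1.2]
gripper_width: 0.17
grip_force: 25.0
```

>>> arm_command:
  commands:
    - {"fingers":-1,"translation":[-2,0.5,0],"yaw":0}
    - {"fingers":-1,"translation":[-2,0.5,0],"yaw":0}
    - {"fingers":-1,"translation":[-2,0.5,0],"yaw":0}

```text
time: 10.42
eef_pos: [0.4994, -0.0628, 0.2063]
ee_rot: [179.7, -0.0, 73.9]
wrist_force: [7.2, 1.4, -2.4]
gripper_width: 0.167
grip_force: 25.0
```

Run:
```python
from h import *
o=get_obs();print(o["eef_pos"],o["wrist_force"])
b=snapshot("scene")["frame"][130:250,220:370,::-1]
cv2.imwrite("pics/c5.png",cv2.convertScaleAbs(cv2.resize(b,(750,600),interpolation=2),alpha=1.4))
```

```text
[ 0.4994143  -0.06281657  0.20627045] [ 7.19652452  1.38742879 -2.3977429 ]
```

View pics/c5.png

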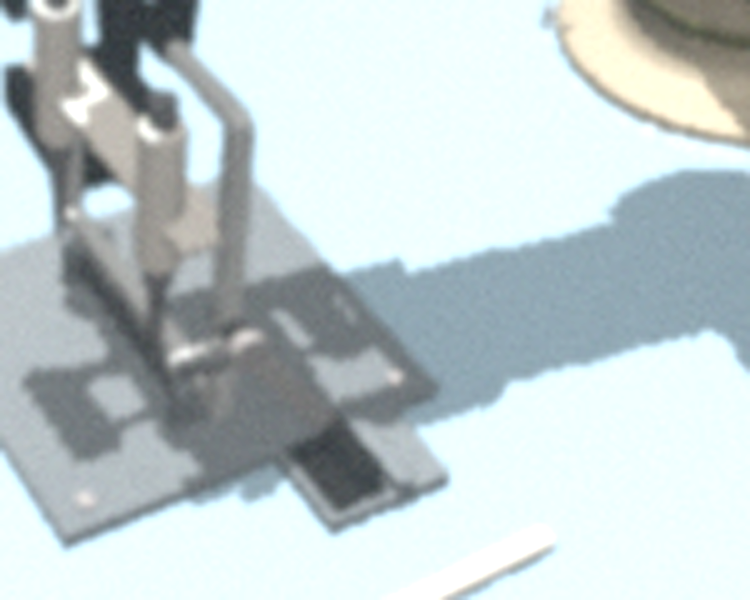

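Run:
```python
from fit import *
p=np.load("p.npy");s=snapshot("scene")
q=lambda P:((proj(s,P)-[220,130])*5+2).round().tolist()
for th in(.05,0,-.05):
    k=2.55;d=.075+.1*np.cos(k);off=-.1*np.sin(k)
    print(th,"corner",q(fr(p,.2,.085,th)),"pivot",q(fr(p,.075,.107,th)),"foot in/mid/out",q([fr(p,d,y,th,off) for y in(.11,.132,.15)]))
b=snapshot("scene")["frame"][195:240,265:320,::-1]
cv2.imwrite("pics/c6.png",cv2.convertScaleAbs(cv2.resize(b,(733,600),interpolation=2),alpha=3))
```

```text
0.05 corner [[219.0, 127.0]] pivot [[240.0, 350.0]] foot in/mid/out [[332.0, 424.0], [355.0, 451.0], [374.0, 475.0]]
0 corner [[238.0, 120.0]] pivot [[247.0, 348.0]] foot in/mid/out [[331.0, 428.0], [354.0, 455.0], [373.0, 478.0]]
-0.05 corner [[257.0, 114.0]] pivot [[253.0, 345.0]] foot in/mid/out [[330.0, 431.0], [352.0, 459.0], [371.0, 482.0]]
```

View pics/c6.png

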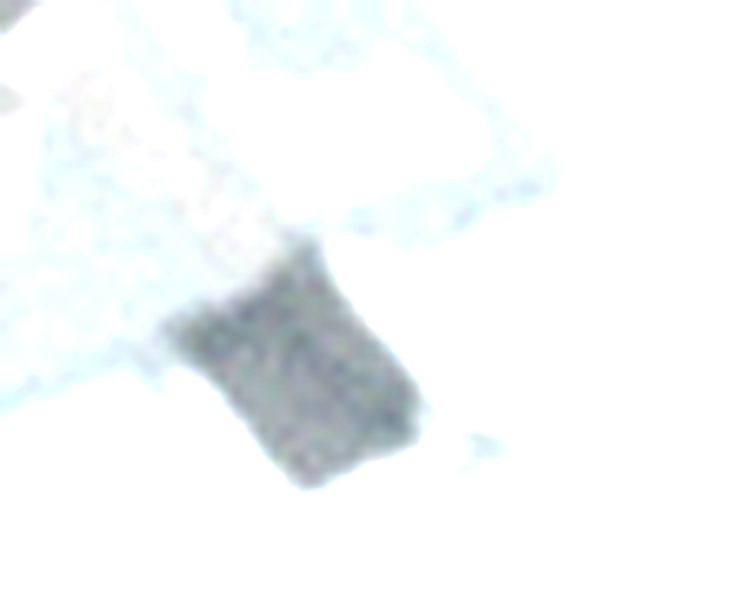

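>>> arm_command:
  commands:
    - {"fingers":-1,"translation":[-1,0.3,0],"yaw":0}
    - {"fingers":-1,"translation":[-1,0.3,0],"yaw":0}
    - {"fingers":-1,"translation":[-1,0.3,0],"yaw":0}

```text
time: 10.95
eef_pos: [0.4988, -0.0627, 0.2063]
ee_rot: [179.6, -0.0, 73.9]
wrist_force: [9.0, 1.2, -3.5]
gripper_width: 0.166
grip_force: 25.1
```

>>> arm_command:
  commands:
    - {"fingers":-1,"translation":[-1,0.3,0],"yaw":0}
    - {"fingers":-1,"translation":[-1,0.3,0],"yaw":0}
    - {"fingers":-1,"translation":[-1,0.3,0],"yaw":0}

```text
time: 11.32
eef_pos: [0.4982, -0.0625, 0.2064]
ee_rot: [179.6, -0.0, 73.9]
wrist_force: [11.5, -0.3, -3.6]
gripper_width: 0.167
grip_force: 25.1
```

The force rose from 7 N to 11.5 N, so the foot is firmly on its stop, about 4 N over the spring. Handing in.

```bash
python3 -c "
from workcell import *
print(close_job())"
```

```text
the job is handed in; nothing more can be done
None
```

I flipped the kickstand fully down, swung the frame upright onto its foot, and handed the job in at about 11 s with the gripper still holding the top bar; the hand-in call returned no verdict.

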